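# Click the test unit's range lever to its third notch

## Robot

A 6-joint arm with a two-finger parallel gripper is mounted at the origin on the work surface. World frame = base frame: x ahead of the robot, y to its left, z up, the work surface at z = 0. Lengths are in m, angles in rad, forces in N, time in s.
With the tool pointing down it reaches from about 0.325 to 0.875 m from the base axis. Payload 4.4 kg.
Tool frame: the origin (TCP) lies at the very end of the fingers, on their centre line; the grasp point (between the pads) lies 19 mm behind it; z points along the fingers, y is the direction in which the jaws open and shut (so a half turn about z gives the same grasp; the last joint's range is limited). The gripper opens to 85 mm and grips with 20 to 120 N. Pads are 22 mm wide; open, the fingers measure 114 mm over their backs; the gripper's body (76 mm by 85 mm) begins 54 mm behind the grasp point. The pads swing forward as they close: fully open they stand 13 mm farther back than shut.
Start: joints at [-1.488, 0.207, 1.542, -0, 1.393, -0.15], TCP at [0.133, -0.559, 0.198] pointing down, gripper open.
Joint ranges: [-2.73, 2.73], [-0.86, 2.22], [0.23, 2.46], [-1.11, 4.25], [0.08, 2.63], [-2.82, 2.82]. Speed limits (rad/s): [2.79, 2.79, 3.14, 3.14, 3.14, 3.14].

## Interface

Orientations are given as [roll, pitch, yaw] about the fixed x, y, z axes, in that order (R = Rz(yaw) Ry(pitch) Rx(roll)).
In Python, from plant import env, get_image, camera_model gives the robot as it stands. The module is installed in compiled form; this text tells all that it offers.
- The arm moves only by the shell command python3 -m pendant 'ROWS'. ROWS is JSON, a list of rows, each an object of numbers: "jaw": the opening in per cent of the stroke, from 0 (shut) to 100 (fully open); "dx", "dy", "dz": the shift along the tool's x, y, z in units of 25 mm (1.0 is 25 mm); "yaw": the turn about the tool's z in units of 6 degrees (1.0 is 6 degrees). In form: [{"jaw": .., "dx": .., "dy": .., "dz": .., "yaw": ..}, ...]. A call has 1 to 12 rows; each row shifts and turns the commanded pose from where the row before left it, along the tool's axes as they then stand; what a row does not reach is not made up. A row lasts 1/10 s, in which the tool goes at most 50 mm and 8.59 degrees, less where a joint would pass 70% of its speed; a pose out of reach is approached as far as the arm can. A call is refused whole if a number of a shift passes 1 or a number of a turn 1, either way. A call with a gripper value outside its range is refused whole. The fingers move at their own pace and stop on an object; the grip force is fixed at half the most. Time passes only in rows, so rows that do not move let the fingers close. It gives the time, the measured TCP pose, the force and the opening at its end, in the units of the state.
- env.read_state(): the state, without advancing time (a new reading comes with each control period).
- get_image(name): name is "scene" or "top" or "wrist"; returns the picture (420x560x3 uint8, red, green, blue); there is no depth.
- camera_model(name): a dict with "intrinsics" (3x3 intrinsics, pixels), "R" (3x3) and "t" (3): a world point X has camera coordinates R X + t; the wrist camera has in their place "hand_eye" (4x4, takes a point from camera to tool coordinates, whose origin is the TCP and whose axes are the flange's). Camera axes: x right, y down, z forward; pixel columns grow to the right and rows downward; lengths in m; the calibration is good to about 2 mm. A picture is of the moment at which its call begins: read the wrist's pose just before it. camera_model takes no time and is no camera call.
- env.close_job(): hands the job in, once; it reports no verdict.
The state is a dict: "time_s": time; "joint_pos": joint angles; "joint_velocities": joint speeds; "tau": joint torques, N m; "ee_pos": TCP position; "eef_rot": TCP orientation; "ft_force": force on the tool from outside, world axes, zero at the start; "ft_torque": the same for the moment, N m; "width": finger opening in m.
Only numpy, scipy, OpenCV 4.12 (cv2) and the standard library are available. Lean on these libraries where they do the work, as an engineer would, in place of code of your own. Each camera call takes 0.05 s, during which the arm holds its last target. There are 200 camera calls.

## Task

On the bench test unit, push the black range lever away from its home end along the slot, click by click, and stop with it seated in the third notch of the brass rail, never letting it go over into the fourth. Only push it with the fingers, do not pinch it, and leave the contactor, the tape roll and the screwdriver lying where they are. Then take the hand away.

Things in the scene. Friction and masses are not known exactly. Their poses are not given: they have to be found in the camera images.
- lever (a joint): place of the range lever along its slot, m: 0 at the home end (right-hand end, -y of unit), growing towards +y of unit, 0.130 at the far stop. It starts at 0 to 0.018, on the flat home stretch of the rail. Moving it takes about 1 N there, and 6 to 8 N along the slot to leave a notch; once over a ridge's top it jumps ahead by itself into the next notch and stays there
- unit: bench test unit, a grey sheet-metal case 150 (x) x 250 (y) x 60 (z) mm, fixed to the bench; origin at the centre of its underside, z up; the straight slot of the lever runs along its y axis, through x = 0, on the flat top 60 mm above the bench. Low terminals and a display plate stand up to 5 mm off the top at x = -36 to -64 mm
- lever_top (a point): middle of the top edge of the lever's black paddle, 136 mm above the bench: a plate 28 (x of unit) x 9 mm (y), its flat faces square to the slot, 89 to 130 mm above the bench, a 4 mm thick crown on top. Below: a steel slide block 24 x 20 mm (x, y), with a 14 mm wide arm towards +x, 51 mm out, 83 to 89 mm above the bench. The slot's line is free before and behind the lever
- rail: fixed brass rail, 16 (x) x 145 (y) x 6 mm, on the unit's top, 42 mm to the +x side of the slot and parallel to it; its place along the slot varies by 8 mm either way. Six 4.5 mm high ridges cross it 15 mm apart, at y = 0 (nearest home) to 75 mm of this body. Notches lie between ridges, counted from home: y = 7.5, 22.5, 37.5 (third), 52.5, 67.5. Origin under the first ridge
- lever_ball (a point): point at the end of the lever's arm, over the rail (x = 42 mm of unit), level along the slot with the middle of the paddle: centre of the sprung 10 mm nylon ball while it is on the rail's flat; it does not rise with the ball. The ball clicks over the ridges; the lever is seated in a notch when this point's y in rail equals the notch's
- contactor: bystander: black and grey contactor block, 50 x 45 x 64 mm, loose, beyond the far end of the unit; origin under its centre
- tape_roll: bystander: roll of brown packing tape lying flat, a ring 92 mm across with a 72 mm hole, 48 mm high, loose, behind the unit; origin under its centre
- screwdriver: bystander: screwdriver lying on the bench in front of the unit, loose; origin under its middle

How it is judged:
On the way, in this order (a step that is already met when the one before it is completed fails the run):
1. the lever has clicked over the first ridge, into the first notch (y of lever_ball in the frame of rail between 0.002 and 0.014 m).
2. the lever has clicked on into the second notch (y of lever_ball in the frame of rail between 0.017 and 0.029 m).
3. the lever sits in the third notch (y of lever_ball in the frame of rail between 0.0345 and 0.0405 m), for 0.3 s.
At the end, for the whole second after the job is handed in: The lever rests in the third notch of the rail (ball point within 3 mm of the notch's middle along the rail), at rest; contactor, tape roll and screwdriver within 20 mm of where they were (all of step 3 and velocity of joint lever between -0.005 and 0.005 m/s and distance of each of contactor, tape_roll, screwdriver from where it was at the start of the episode below 0.02 m); the robot touches nothing.
It fails at once if the lever ran past the third notch, over the ridge towards the fourth (y of lever_ball in the frame of rail above 0.047 m).
It fails at once if the lever was pinched: the fingers pressed on both flat faces of its paddle at once (contact force between the fingers and lever_c3 above 1.5 N and contact force between the fingers and lever_c4 above 1.5 N).
It fails at once if the contactor was lifted or pushed away (distance of contactor from where it was at the start of the episode above 0.02 m).
It fails at once if the tape roll was lifted or pushed away (distance of tape_roll from where it was at the start of the episode above 0.02 m).
It fails at once if the screwdriver was lifted or pushed away (distance of screwdriver from where it was at the start of the episode above 0.02 m).
It also fails if it takes over 48 s, if anything falls off the work surface, if the arm or the gripper's body presses on something with over 40 N, if the wrist force passes 120 N, or if a joint passes its speed limit or range.

## Working session

There is one attempt and no reset: what is moved stays moved. The work goes in short steps, Python scripts to look and compute and a shell command to move; the robot and the scene stay as the last step left them, time stands still between calls to the robot, and variables do not carry over. Pictures are saved under pics/ and viewed, about 8 in all and at most 12, crops included, and the job is handed in when it is done.

```bash
mkdir -p pics; python3 - <<'E'
from plant import env,get_image,camera_model
import cv2,numpy as np
s=env.read_state();print(s)
for n in("scene","top"):
    cv2.imwrite(f"pics/{n}0.png",cv2.resize(get_image(n)[:,:,::-1],(800,600),interpolation=cv2.INTER_CUBIC))
for n in("scene","top","wrist"): print(n,camera_model(n))
E
```

```text
{'time_s': 0.0, 'joint_pos': array([-1.48749035e+00,  2.07428470e-01,  1.54296246e+00, -2.80202212e-05,
        1.39349535e+00, -1.50513184e-01]), 'joint_velocities': array([-0.00045852, -0.00107102,  0.00130961,  0.00152619, -0.00070399,
       -0.00031273]), 'tau': array([-8.40635312e-04, -3.83038831e+01, -2.91594189e+01, -3.14875497e-04,
        1.05731413e-02, -2.21946902e-05]), 'ee_pos': array([ 0.13312609, -0.55851765,  0.196517  ]), 'eef_rot': array([-3.13932082e+00, -3.16661110e-04,  2.33823776e-01]), 'ft_force': array([ 0.64529212, -0.12315599, -0.1311768 ]), 'ft_torque': array([-0.03080524,  0.09019044, -0.00522936]), 'width': 0.08525367287369628}
scene {'intrinsics': array([[542.77769278,   0.        , 285.56794902],
       [  0.        , 542.77769278, 199.38116176],
       [  0.        ,   0.        ,   1.        ]]), 'R': array([[-1.68706717e-01,  9.85666084e-01, -6.43456128e-04],
       [ 8.42235798e-01,  1.43817990e-01, -5.19572176e-01],
       [-5.12032132e-01, -8.81972580e-02, -8.54426322e-01]]), 't': array([ 0.00587745, -0.46550247,  1.3454086 ])}
top {'intrinsics':
[... 186 characters left out ...]
9821372, -0.00253571],
       [-0.97533793,  0.05886287, -0.21272303],
       [ 0.2124923 , -0.01022435, -0.97710925]]), 't': array([0.11248054, 0.60446469, 0.7285539 ])}
wrist {'intrinsics': array([[291.28079361,   0.        , 283.85812147],
       [  0.        , 291.28079361, 210.86702399],
       [  0.        ,   0.        ,   1.        ]]), 'hand_eye': array([[-7.22374008e-04, -9.55550879e-01, -2.94825366e-01,
         7.61600479e-02],
       [ 9.99999539e-01, -5.03607402e-04, -8.17945831e-04,
        -2.47204105e-04],
       [ 6.33112621e-04, -2.94825821e-01,  9.55550802e-01,
        -1.75887457e-01],
       [ 0.00000000e+00,  0.00000000e+00,  0.00000000e+00,
         1.00000000e+00]])}
```

View pics/scene0.png

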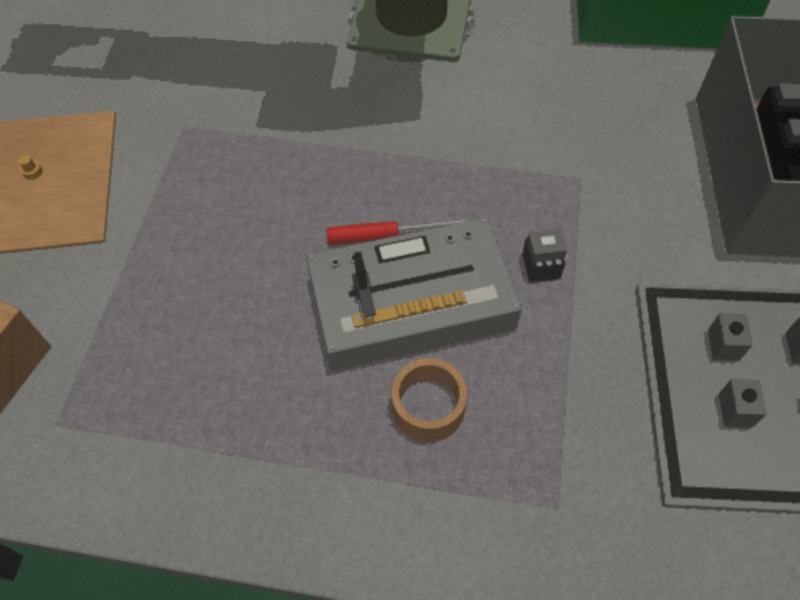

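View pics/top0.png

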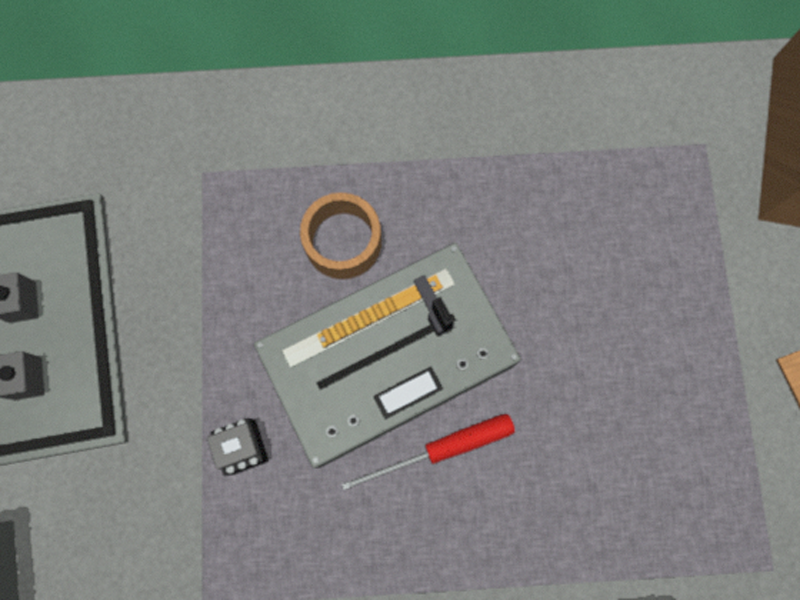

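The top view (800×600) shows the unit's top corners near (258,346), (455,247), (518,358) and (316,465). The lever is at about (440,318) at its home end, with the rail above the slot. The scene view agrees. Next I fit the unit's pose and zoom in on the rail.

```bash
cat > h.py <<'E'
import numpy as np,cv2
from plant import env,get_image,camera_model
from scipy.spatial.transform import Rotation as Ro
def cam(n,s=None):
    c=camera_model(n)
    if n!="wrist": return c["intrinsics"],c["R"],c["t"]
    T=np.eye(4);T[:3,:3]=Ro.from_euler('xyz',s["eef_rot"]).as_matrix();T[:3,3]=s["ee_pos"]
    M=np.linalg.inv(T@c["hand_eye"]);return c["intrinsics"],M[:3,:3],M[:3,3]
def proj(c,X):
    K,R,t=c;p=(np.atleast_2d(X)@R.T+t)@K.T;return p[:,:2]/p[:,2:]
def ray(c,uv,z):
    K,R,t=c;d=R.T@np.linalg.solve(K,[*uv,1]);o=-R.T@t;return o+d*(z-o[2])/d[2]
def U2W(u,P):
    u=np.atleast_2d(u);c,s=np.cos(u_:=P[2]),np.sin(P[2])
    return np.c_[P[0]+c*u[:,0]-s*u[:,1],P[1]+s*u[:,0]+c*u[:,1],u[:,2]]
E
python3 - <<'E'
from h import *
from scipy.optimize import least_squares
k=.7
top=np.array([(258,346),(455,247),(518,358),(316,465)])*k
sc=np.array([(519,305),(333,350),(309,257),(488,220)])*k
co=np.array([(.075,.125,.06),(.075,-.125,.06),(-.075,-.125,.06),(-.075,.125,.06)])
ct,cs=cam("top"),cam("scene")
print(np.array([ray(ct,p,.06) for p in top]).round(4)); print(np.array([ray(cs,p,.06) for p in sc]).round(4))
f=lambda P:np.r_[(proj(ct,U2W(co,P))-top).ravel(),(proj(cs,U2W(co,P))-sc).ravel()]
r=least_squares(f,[.5,.0,.3]);print(r.x,r.fun.round(1)); np.save("P.npy",r.x)
i=get_image("top");a=cv2.resize(i[155:300,175:370][:,:,::-1],None,fx=4,fy=4,interpolation=cv2.INTER_CUBIC)
cv2.imwrite("pics/topz.png",a)
i=get_image("scene");cv2.imwrite("pics/scz.png",cv2.resize(i[150:260,210:370][:,:,::-1],None,fx=5,fy=5,interpolation=cv2.INTER_CUBIC))
E
```

```text
[[ 0.578   0.2312  0.06  ]
 [ 0.676   0.0109  0.06  ]
 [ 0.5482 -0.0472  0.06  ]
 [ 0.4489  0.1732  0.06  ]]
[[ 0.5797  0.2352  0.06  ]
 [ 0.6808  0.018   0.06  ]
 [ 0.5537 -0.0425  0.06  ]
 [ 0.455   0.1814  0.06  ]]
[0.56420551 0.0943398  0.4239685 ] [-5.2 -1.7 -0.6 -4.8  2.2  0.4 -2.7  3.2  2.1  1.  -4.2  1.  -3.3 -3.4
 -1.4 -4.6]
```

View pics/topz.png

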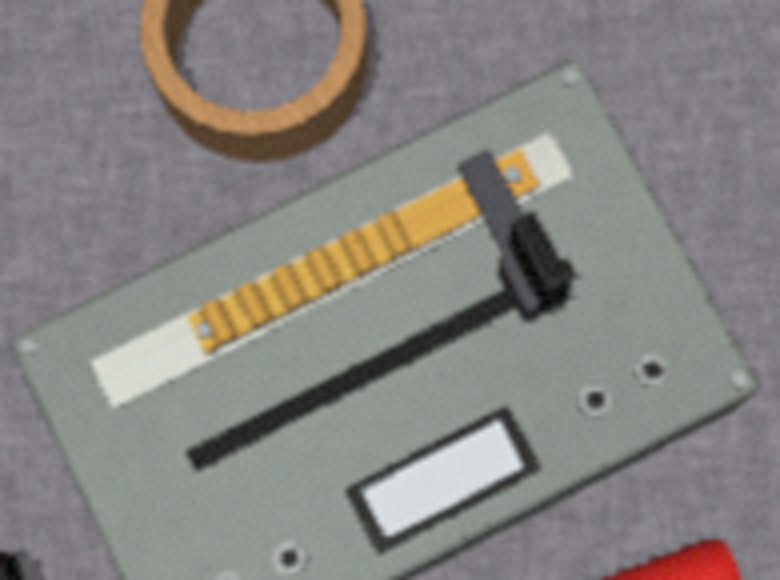

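View pics/scz.png

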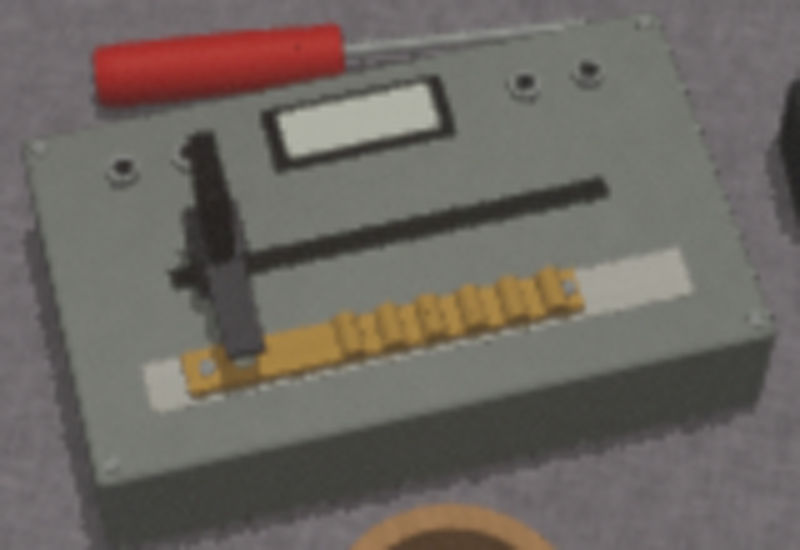

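```bash
python3 - <<'E'
from h import *
ct,cs=cam("top"),cam("scene")
T=lambda u,v,z:ray(ct,(u/4+175-.375,v/4+155-.375),z)
S=lambda u,v,z:ray(cs,(u/5+210-.4,v/5+150-.4),z)
d=lambda a,b:np.linalg.norm(a-b).round(4)
print("rail",d(T(201,333,.066),T(528,168,.066)),d(S(191,375,.066),S(575,290,.066)))
A,B=T(398,232,.07),T(217,318,.07);C,D=S(352,332,.07),S(557,289,.07)
print("ridges 1-6 (75)",d(A,B),d(C,D),A,C,B,D)
print("tape",d(ray(ct,np.array((301,235))*.7,.048),ray(ct,np.array((381,235))*.7,.048)))
yaws=[np.arctan2(*(q-p)[:2]*[-1,1]) for p,q in((A,B),(C,D))];print(yaws)
print("paddle top: top",T(546,242,.136),"scene",S(205,142,.136))
# lever ball point: arm end middle at top z=.089
print("arm end mid",T(478,160,.089),S(242,352,.089))
s=env.read_state();print(s["time_s"])
E
```

```text
rail 0.1416 0.1412
ridges 1-6 (75) 0.0767 0.0754 [0.61365046 0.08477834 0.07      ] [0.61560039 0.08943181 0.07      ] [0.58427082 0.15558732 0.07      ] [0.58582515 0.15870289 0.07      ]
tape 0.0905
[np.float64(0.39329691220752083), np.float64(0.40596005980745875)]
paddle top: top [0.59217976 0.03303458 0.136     ] scene [0.58747643 0.03419442 0.136     ]
arm end mid [0.63542319 0.05297771 0.089     ] [0.64037818 0.05544121 0.089     ]
0.2
```

```bash
python3 -m pendant '[{"jaw":0,"dx":0,"dy":0,"dz":0,"yaw":-0.9},{"jaw":0,"dx":0,"dy":0,"dz":0,"yaw":-0.88},{"jaw":0,"dx":0.9,"dy":-0.45,"dz":0,"yaw":0},{"jaw":0,"dx":0.9,"dy":-0.45,"dz":0,"yaw":0},{"jaw":0,"dx":0.9,"dy":-0.45,"dz":0,"yaw":0},{"jaw":0,"dx":0.9,"dy":-0.45,"dz":0,"yaw":0},{"jaw":0,"dx":0.9,"dy":-0.45,"dz":0,"yaw":0},{"jaw":0,"dx":0.9,"dy":-0.45,"dz":0,"yaw":0},{"jaw":0,"dx":0.9,"dy":-0.45,"dz":0,"yaw":0},{"jaw":0,"dx":0.9,"dy":-0.45,"dz":0,"yaw":0},{"jaw":0,"dx":0.9,"dy":-0.45,"dz":0,"yaw":0},{"jaw":0,"dx":0.9,"dy":-0.45,"dz":0,"yaw":0}]'
```

```text
time_s: 1.4
ee_pos: [0.2932, -0.3638, 0.1975]
eef_rot: [-3.141, -0.0, 0.42]
ft_force: [-0.6, -0.8, 0.1]
width: 0.0002
```

```bash
python3 -m pendant '[{"jaw":0,"dx":0.9,"dy":-0.45,"dz":0,"yaw":0},{"jaw":0,"dx":0.9,"dy":-0.45,"dz":0,"yaw":0},{"jaw":0,"dx":0.9,"dy":-0.45,"dz":0,"yaw":0},{"jaw":0,"dx":0.9,"dy":-0.45,"dz":0,"yaw":0},{"jaw":0,"dx":0.9,"dy":-0.45,"dz":0,"yaw":0},{"jaw":0,"dx":0.9,"dy":-0.45,"dz":0,"yaw":0},{"jaw":0,"dx":0.9,"dy":-0.45,"dz":0,"yaw":0},{"jaw":0,"dx":0.9,"dy":-0.45,"dz":0,"yaw":0},{"jaw":0,"dx":0.9,"dy":-0.45,"dz":0,"yaw":0},{"jaw":0,"dx":0.9,"dy":-0.45,"dz":0,"yaw":0},{"jaw":0,"dx":0,"dy":0,"dz":0,"yaw":0}]'
```

```text
time_s: 2.5
ee_pos: [0.4534, -0.1683, 0.1975]
eef_rot: [-3.141, -0.001, 0.424]
ft_force: [-0.1, -0.3, 0.7]
width: -0.0
```

```bash
python3 -m pendant '[{"jaw":0,"dx":0.83,"dy":-0.35,"dz":0,"yaw":0},{"jaw":0,"dx":0.83,"dy":-0.35,"dz":0,"yaw":0},{"jaw":0,"dx":0.83,"dy":-0.35,"dz":0,"yaw":0},{"jaw":0,"dx":0.83,"dy":-0.35,"dz":0,"yaw":0},{"jaw":0,"dx":0.83,"dy":-0.35,"dz":0,"yaw":0},{"jaw":0,"dx":0.83,"dy":-0.35,"dz":0,"yaw":0},{"jaw":0,"dx":0.83,"dy":-0.35,"dz":0,"yaw":0},{"jaw":0,"dx":0.83,"dy":-0.35,"dz":0,"yaw":0},{"jaw":0,"dx":0.83,"dy":-0.35,"dz":0,"yaw":0},{"jaw":0,"dx":0.83,"dy":-0.35,"dz":0,"yaw":0},{"jaw":0,"dx":0,"dy":0,"dz":0,"yaw":0}]'
python3 - <<'E'
from h import *
s=env.read_state();i=get_image("wrist");cv2.imwrite("pics/w1.png",i[:,:,::-1])
j=get_image("scene");cv2.imwrite("pics/s1.png",cv2.resize(j[110:260,190:390][:,:,::-1],None,fx=4,fy=4,interpolation=cv2.INTER_CUBIC))
E
```

```text
time_s: 3.6
ee_pos: [0.607, -0.0048, 0.1973]
eef_rot: [-3.141, -0.0, 0.422]
ft_force: [-0.8, -0.5, 0.1]
width: -0.0003
```

View pics/w1.png

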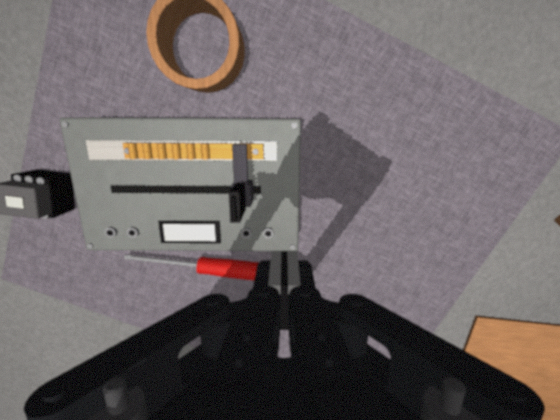

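The wrist view shows the slot horizontal at row 189 (so the yaw is right), the paddle crown near (237,205), the arm over the rail at column 240, and the shut fingertips near (285,258).

```bash
python3 - <<'E'
from h import *
s=env.read_state();c=cam("wrist",s);y=.42
ax=np.array([[np.cos(y),np.sin(y)],[-np.sin(y),np.cos(y)]])
for n,uv,z in[("paddle top",(236,207),.136),("slot far",(111,189),.06),("slot home",(262,190),.06),("arm end",(240,145),.089),("ridge1?",(209,151),.07),("corner",(66,119),.06),("corner",(300,119),.06),("c",(300,249),.06),("c",(89,249),.06),("rail home end",(264,151),.066),("rail far",(123,151),.066)]:
    p=ray(c,uv,z);print(n,p.round(4),"xu,yu",(ax@p[:2]).round(4))
print("tcp xu,yu",ax@s["ee_pos"][:2], proj(c,s["ee_pos"]))
i=cv2.imread("pics/w1.png")[100:260,60:310];cv2.imwrite("pics/w1z.png",cv2.resize(i,None,fx=3.2,fy=3.2,interpolation=cv2.INTER_CUBIC))
E
```

```text
paddle top [0.5947 0.0335 0.136 ] xu,yu [ 0.5567 -0.2119]
slot far [0.5321 0.1693 0.06  ] xu,yu [ 0.5549 -0.0623]
slot home [0.5987 0.0173 0.06  ] xu,yu [ 0.5537 -0.2284]
arm end [0.6378 0.0542 0.089 ] xu,yu [ 0.6045 -0.2106]
ridge1? [0.6168 0.0829 0.07  ] xu,yu [ 0.597  -0.1758]
corner [0.5855 0.2296 0.06  ] xu,yu [ 0.6283 -0.0291]
corner [0.6833 0.0106 0.06  ] xu,yu [ 0.6282 -0.269 ]
c [ 0.5516 -0.0509  0.06  ] xu,yu [ 0.4829 -0.2713]
c [0.4506 0.1751 0.06  ] xu,yu [ 0.4829 -0.0239]
rail home end [0.6393 0.0316 0.066 ] xu,yu [ 0.5966 -0.2318]
rail far [0.5796 0.1652 0.066 ] xu,yu [ 0.5966 -0.0855]
tcp xu,yu [ 0.55027242 -0.25275553] [[284.2288444  242.92495296]]
```

View pics/w1z.png

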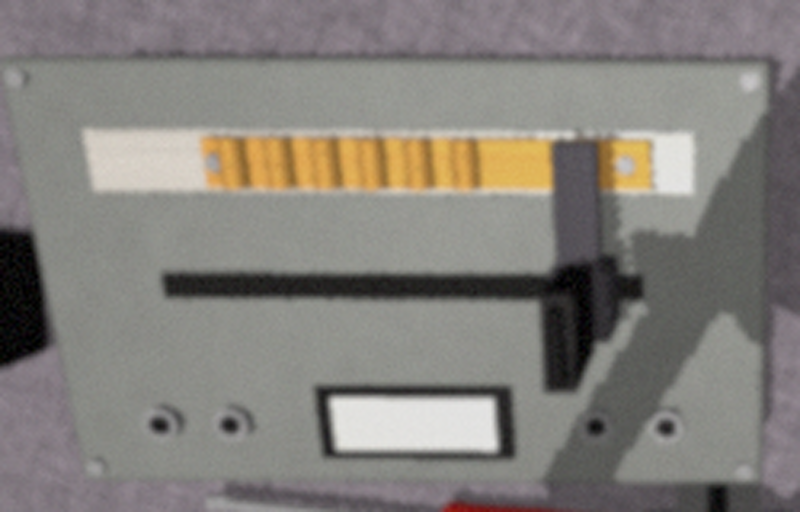

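```bash
python3 -m pendant '[{"jaw":0,"dx":0.15,"dy":0,"dz":0.6,"yaw":0},{"jaw":0,"dx":0,"dy":0,"dz":0.8,"yaw":0},{"jaw":0,"dx":0,"dy":0,"dz":0.8,"yaw":0},{"jaw":0,"dx":0,"dy":0,"dz":0.8,"yaw":0},{"jaw":0,"dx":0,"dy":0,"dz":0.6,"yaw":0},{"jaw":0,"dx":0,"dy":0,"dz":0.2,"yaw":0},{"jaw":0,"dx":0,"dy":0,"dz":0,"yaw":0}]'
python3 - <<'E'
from h import *
j=get_image("scene");cv2.imwrite("pics/s2.png",cv2.resize(j[110:260,190:390][:,:,::-1],None,fx=4,fy=4,interpolation=cv2.INTER_CUBIC))
E
```

```text
time_s: 4.4
ee_pos: [0.6085, -0.0046, 0.1015]
eef_rot: [-3.14, 0.002, 0.42]
ft_force: [0.5, 0.4, -0.1]
width: -0.0
```

View pics/s2.png

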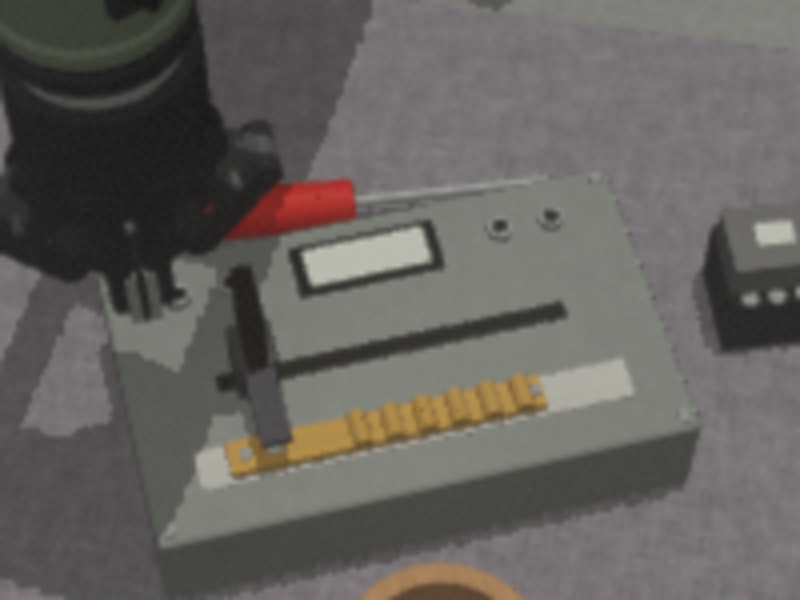

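The hand is behind the lever with clearance. I raise it slightly so the flared finger links clear the crown, then start pushing slowly.

```bash
python3 -m pendant '[{"jaw":0,"dx":0,"dy":0,"dz":-0.4,"yaw":0},{"jaw":0,"dx":0,"dy":-0.2,"dz":0,"yaw":0},{"jaw":0,"dx":0,"dy":-0.2,"dz":0,"yaw":0},{"jaw":0,"dx":0,"dy":-0.2,"dz":0,"yaw":0},{"jaw":0,"dx":0,"dy":-0.16,"dz":0,"yaw":0},{"jaw":0,"dx":0,"dy":-0.16,"dz":0,"yaw":0},{"jaw":0,"dx":0,"dy":-0.16,"dz":0,"yaw":0},{"jaw":0,"dx":0,"dy":-0.16,"dz":0,"yaw":0},{"jaw":0,"dx":0,"dy":-0.16,"dz":0,"yaw":0},{"jaw":0,"dx":0,"dy":-0.16,"dz":0,"yaw":0},{"jaw":0,"dx":0,"dy":-0.16,"dz":0,"yaw":0},{"jaw":0,"dx":0,"dy":0,"dz":0,"yaw":0}]'
cat > look.py <<'E'
# top-camera lever position: match of black crown/arm by image registration along the slot
import sys
from h import *
n=sys.argv[1];s=env.read_state();y=.42;ax=np.array([[np.cos(y),np.sin(y)],[-np.sin(y),np.cos(y)]])
print("t",s["time_s"],"tcp xu,yu",(ax@s["ee_pos"][:2]).round(4),"F xu,yu",(ax@s["ft_force"][:2]).round(1))
j=get_image("scene");c=cam("scene")
cv2.imwrite(f"pics/s{n}.png",cv2.resize(j[110:260,190:390][:,:,::-1],None,fx=4,fy=4,interpolation=cv2.INTER_CUBIC))
# rectify the arm/rail plane z=.089 along slot: sample the line of the arm, darkness profile
yu=np.arange(-.235,-.08,.0005)
for xu in(.585,.590):
    W=np.c_[ax.T@np.array([np.full_like(yu,xu),yu])].T;uv=proj(c,np.c_[W,np.full(len(yu),.089)]).astype(np.float32)
    g=cv2.remap(j.astype(np.float32),uv[None,:,0],uv[None,:,1],cv2.INTER_LINEAR)[0]
    m=np.abs(g-[72,72,78]).sum(1)   # arm colour approx
    sat=g.max(1)-g.min(1);dark=(g.max(1)<100)
    k=np.where(dark)[0];r=np.split(k,np.where(np.diff(k)>1)[0]+1)
    print(xu,[(yu[q[0]].round(4),yu[q[-1]].round(4)) for q in r if len(q)>6])
E
python3 look.py 3
```

```text
time_s: 5.65
ee_pos: [0.5916, 0.0355, 0.1126]
eef_rot: [-3.141, 0.0, 0.421]
ft_force: [-1.0, 0.3, 0.1]
width: 0.0003
t 5.65 tcp xu,yu [ 0.5547 -0.2088] F xu,yu [-0.8  0.7]
0.585 [(np.float64(-0.235), np.float64(-0.174))]
0.59 [(np.float64(-0.235), np.float64(-0.1955)), (np.float64(-0.181), np.float64(-0.178))]
```

View pics/s3.png

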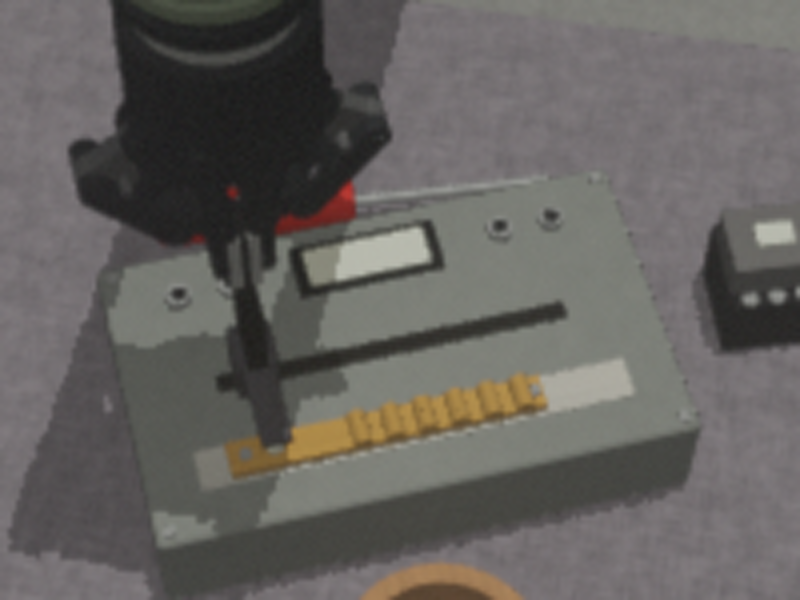

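```bash
python3 - <<'E'
from h import *
s=env.read_state();c=cam("scene");z=lambda X:((proj(c,X)-[190,110]+.375)*4).round(0)
print("tcp",s["ee_pos"],z(s["ee_pos"]),"old tcp",z([.6085,-.0046,.1015]))
print("paddle top",z([.5905,.0335,.136]),"paddle bottom",z([.5905,.0335,.089]))
y=.42;ax=np.array([[np.cos(y),np.sin(y)],[-np.sin(y),np.cos(y)]])
P=lambda xu,yu,zz:np.r_[ax.T@[xu,yu],zz]
for xu in(.54,.569):print(z(P(xu,-.211,.136)),z(P(xu,-.211,.09)))
w=cam("wrist",s);i=get_image("wrist");cv2.imwrite("pics/w2.png",cv2.resize(i[100:300,130:400][:,:,::-1],None,fx=2.9,fy=2.9,interpolation=cv2.INTER_CUBIC))
print("wrist tcp",proj(w,s["ee_pos"]),"paddle",proj(w,P(.5545,-.211,.136)))
E
```

```text
tcp [0.59182357 0.03521334 0.11270206] [[247. 312.]] old tcp [[151. 344.]]
paddle top [[241. 279.]] paddle bottom [[247. 337.]]
[[233. 255.]] [[239. 313.]]
[[247. 311.]] [[253. 367.]]
wrist tcp [[284.22852858 242.92513572]] paddle [[287.42402005 259.43832747]]
```

View pics/w2.png

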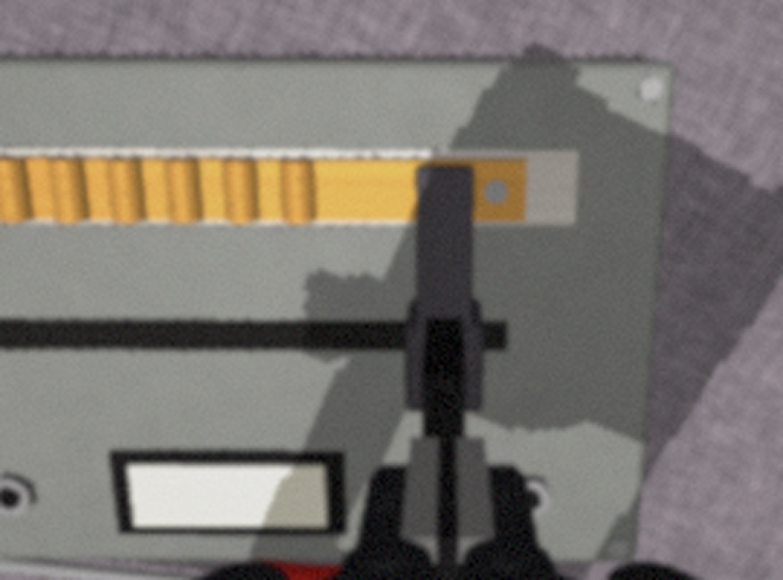

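```bash
python3 - <<'E'
from h import *
s=env.read_state();w=cam("wrist",s);c=cam("scene");T=Ro.from_euler('xyz',s["eef_rot"]).as_matrix()
tool=lambda p:((p-s["ee_pos"])@T*1000).round(1)
for v in(437,452):
  uv=(447/2.9+130,v/2.9+100)
  for z in(.1127,.12,.13,.14,.15): print("wrist",v,z,tool(ray(w,uv,z)))
for v in(287,):
  uv=(247/4+190-.4,v/4+110-.4)
  for z in(.1127,.12,.13,.14,.15): print("scene",v,z,tool(ray(c,uv,z)))
E
```

```text
wrist 437 0.1127 [-5.6 -0.1  0. ]
wrist 437 0.12 [-2.2 -0.1 -7.3]
wrist 437 0.13 [  2.5  -0.1 -17.3]
wrist 437 0.14 [  7.1  -0.1 -27.3]
wrist 437 0.15 [ 11.8  -0.1 -37.3]
wrist 452 0.1127 [-9.3 -0.1  0. ]
wrist 452 0.12 [-5.8 -0.1 -7.3]
wrist 452 0.13 [ -0.9  -0.1 -17.3]
wrist 452 0.14 [  4.   -0.1 -27.3]
wrist 452 0.15 [  8.8  -0.1 -37.3]
scene 287 0.1127 [-12.6  -2.9   0. ]
scene 287 0.12 [-7.9 -2.2 -7.3]
scene 287 0.13 [ -1.3  -1.3 -17.3]
scene 287 0.14 [  5.2  -0.4 -27.3]
scene 287 0.15 [ 11.7   0.4 -37.3]
```

Both views show the fingers passing over the crown: the lever has not moved, and the visible tips sit well above the reported TCP height. I back off and go lower. A reported z of about 0.085 is safe whether or not that height is right.

```bash
python3 -m pendant '[{"jaw":0,"dx":0,"dy":0.5,"dz":0,"yaw":0},{"jaw":0,"dx":0,"dy":0.7,"dz":0,"yaw":0},{"jaw":0,"dx":0,"dy":0.6,"dz":0,"yaw":0},{"jaw":0,"dx":0,"dy":0,"dz":0.5,"yaw":0},{"jaw":0,"dx":0,"dy":0,"dz":0.5,"yaw":0},{"jaw":0,"dx":0,"dy":0,"dz":0.1,"yaw":0},{"jaw":0,"dx":0,"dy":0,"dz":0,"yaw":0}]'
python3 - <<'E'
from h import *
s=env.read_state();w=cam("wrist",s)
j=get_image("scene")[110:260,190:330];i=get_image("wrist")[130:290,180:340]
a=cv2.resize(j[:,:,::-1],(420,450),interpolation=cv2.INTER_CUBIC);b=cv2.resize(i[:,:,::-1],(380,380),interpolation=cv2.INTER_CUBIC)
o=np.zeros((450,800,3),np.uint8);o[:,:420]=a;o[:380,420:]=b;cv2.imwrite("pics/m3.png",o)
print(s["width"],"tcp scene",(proj(cam("scene"),s["ee_pos"])-[190,110])*3,"wrist",(proj(w,s["ee_pos"])-[180,130])*2.375+[420,0])
E
```

```text
time_s: 6.45
ee_pos: [0.6086, -0.0055, 0.0832]
eef_rot: [-3.139, 0.003, 0.421]
ft_force: [0.3, -0.3, -1.2]
width: 0.0
3.2198039686284274e-05 tcp scene [[113.8483154  273.33820198]] wrist [[667.54091336 268.19782525]]
```

View pics/m3.png

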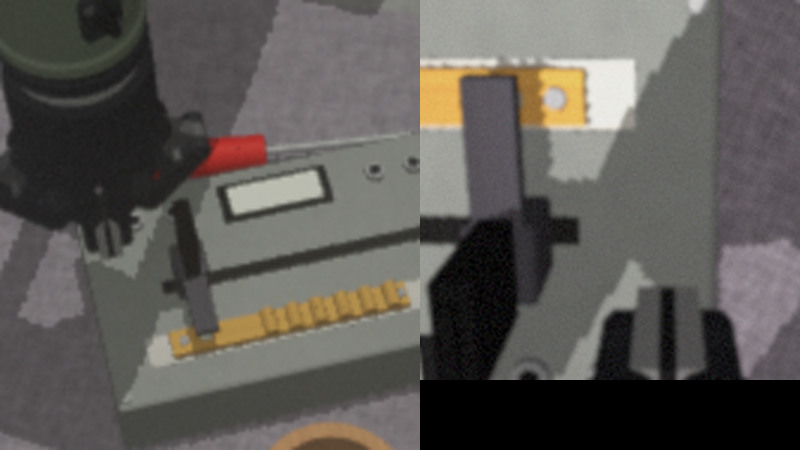

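The lever is unmoved and the hand is behind it again, about 30 mm lower. I'm near the viewing limit, so from here I track the arm numerically, as the unsaturated gap over the brass in the wrist view.

```bash
cat > trk.py <<'E'
from h import *
s=env.read_state();y=.42;ax=np.array([[np.cos(y),np.sin(y)],[-np.sin(y),np.cos(y)]])
print("t",s["time_s"].__round__(2),"tcp xu,yu",(ax@s["ee_pos"][:2]).round(4),"F",(ax@s["ft_force"][:2]).round(1))
j=get_image("wrist");c=cam("wrist",s);yu=np.arange(-.25,-.06,.0005)
def line(xu,z):
    W=(ax.T@np.array([np.full_like(yu,xu),yu])).T;uv=proj(c,np.c_[W,np.full(len(yu),z)]).astype(np.float32)
    return cv2.remap(j.astype(np.float32),uv[None,:,0],uv[None,:,1],cv2.INTER_LINEAR)[0]
def runs(m):
    k=np.where(m)[0];r=np.split(k,np.where(np.diff(k)>1)[0]+1);return [(float(yu[q[0]].round(4)),float(yu[q[-1]].round(4))) for q in r if len(q)>4]
for xu in(.598,.601):
    g=line(xu,.089);m=(g.max(1)-g.min(1)<35)&(g.max(1)<110);print("arm",xu,runs(m))
g=line(.5966,.066);print("brass z.066",runs((g.max(1)-g.min(1))/(g.max(1)+1)>.35))
g=line(.5966,.0705).sum(1);from scipy.signal import find_peaks
b=cv2.GaussianBlur(g[:,None],(1,7),0).ravel()
p,_=find_peaks(b,prominence=25);q,_=find_peaks(-b,prominence=25);print("bright",yu[p].round(4),"dark",yu[q].round(4))
E
python3 trk.py; python3 -m pendant '[{"jaw":0,"dx":0,"dy":-0.2,"dz":0,"yaw":0},{"jaw":0,"dx":0,"dy":-0.2,"dz":0,"yaw":0},{"jaw":0,"dx":0,"dy":-0.2,"dz":0,"yaw":0},{"jaw":0,"dx":0,"dy":-0.2,"dz":0,"yaw":0},{"jaw":0,"dx":0,"dy":-0.16,"dz":0,"yaw":0},{"jaw":0,"dx":0,"dy":-0.16,"dz":0,"yaw":0},{"jaw":0,"dx":0,"dy":-0.16,"dz":0,"yaw":0},{"jaw":0,"dx":0,"dy":-0.16,"dz":0,"yaw":0},{"jaw":0,"dx":0,"dy":0,"dz":0,"yaw":0}]'; python3 trk.py
```

```text
t 6.55 tcp xu,yu [ 0.5547 -0.2539] F [-0.2  0.5]
arm 0.598 [(-0.25, -0.246), (-0.216, -0.203), (-0.0835, -0.0605)]
arm 0.601 [(-0.25, -0.247), (-0.2165, -0.2025), (-0.0845, -0.0605)]
brass z.066 [(-0.23, -0.2245), (-0.2185, -0.212), (-0.195, -0.089)]
bright [-0.2385 -0.2275 -0.2215 -0.193  -0.1705 -0.164  -0.1555 -0.1495 -0.135
 -0.1255 -0.1205 -0.1105 -0.081 ] dark [-0.23   -0.2245 -0.2115 -0.175  -0.168  -0.16   -0.153  -0.1455 -0.1305
 -0.123  -0.116  -0.1015]
time_s: 7.5
ee_pos: [0.5954, 0.0273, 0.0852]
eef_rot: [-3.141, -0.0, 0.42]
ft_force: [0.1, 0.1, 0.9]
width: -0.0001
t 7.5 tcp xu,yu [ 0.5547 -0.2178] F [0.2 0.1]
arm 0.598 [(-0.25, -0.241), (-0.2065, -0.194)]
arm 0.601 [(-0.25, -0.241), (-0.2065, -0.194)]
brass z.066 [(-0.229, -0.2245), (-0.219, -0.2055), (-0.19, -0.0895)]
bright [-0.24   -0.221  -0.1855 -0.1695 -0.1635 -0.155  -0.149  -0.14   -0.134
 -0.1195 -0.1105 -0.1045 -0.0955] dark [-0.2265 -0.2055 -0.174  -0.167  -0.159  -0.1525 -0.1445 -0.1375 -0.13
 -0.115  -0.108  -0.1005 -0.093 ]
```

```bash
python3 -m pendant '[{"jaw":0,"dx":0,"dy":-0.16,"dz":0,"yaw":0},{"jaw":0,"dx":0,"dy":-0.16,"dz":0,"yaw":0},{"jaw":0,"dx":0,"dy":-0.16,"dz":0,"yaw":0},{"jaw":0,"dx":0,"dy":-0.16,"dz":0,"yaw":0},{"jaw":0,"dx":0,"dy":-0.16,"dz":0,"yaw":0},{"jaw":0,"dx":0,"dy":-0.06,"dz":0,"yaw":0},{"jaw":0,"dx":0,"dy":-0.06,"dz":0,"yaw":0},{"jaw":0,"dx":0,"dy":-0.06,"dz":0,"yaw":0},{"jaw":0,"dx":0,"dy":-0.06,"dz":0,"yaw":0}]'; python3 trk.py;  python3 -m pendant '[{"jaw":0,"dx":0,"dy":-0.05,"dz":0,"yaw":0},{"jaw":0,"dx":0,"dy":-0.05,"dz":0,"yaw":0}]'; python3 trk.py;python3 -m pendant '[{"jaw":0,"dx":0,"dy":-0.05,"dz":0,"yaw":0},{"jaw":0,"dx":0,"dy":-0.05,"dz":0,"yaw":0}]'; python3 trk.py
```

```text
time_s: 8.45
ee_pos: [0.5859, 0.0488, 0.0853]
eef_rot: [3.138, -0.0, 0.42]
ft_force: [3.6, -7.1, -1.4]
width: -0.0002
t 8.45 tcp xu,yu [ 0.5548 -0.1944] F [ 0.4 -7.9]
arm 0.598 [(-0.25, -0.2375), (-0.1835, -0.171)]
arm 0.601 [(-0.25, -0.2375), (-0.1835, -0.171)]
brass z.066 [(-0.229, -0.2245), (-0.219, -0.1825), (-0.167, -0.09)]
bright [-0.237  -0.1625 -0.1545 -0.148  -0.1395 -0.134  -0.125  -0.119  -0.11
 -0.1045 -0.0955] dark [-0.182  -0.1585 -0.152  -0.144  -0.137  -0.1295 -0.1225 -0.1145 -0.1075
 -0.1    -0.093 ]
time_s: 8.7
ee_pos: [0.5847, 0.0513, 0.0853]
eef_rot: [3.139, -0.0, 0.42]
ft_force: [2.1, -4.0, -1.4]
width: 0.0002
t 8.7 tcp xu,yu [ 0.5548 -0.1915] F [ 0.3 -4.5]
arm 0.598 [(-0.25, -0.237), (-0.1805, -0.168)]
arm 0.601 [(-0.25, -0.237), (-0.1805, -0.168)]
brass z.066 [(-0.229, -0.2245), (-0.219, -0.1795), (-0.164, -0.09)]
bright [-0.2365 -0.221  -0.1625 -0.1545 -0.148  -0.14   -0.1335 -0.125  -0.119
 -0.11   -0.1045 -0.0955] dark [-0.2255 -0.179  -0.1585 -0.152  -0.144  -0.137  -0.129  -0.1225 -0.1145
 -0.1075 -0.1    -0.0925]
time_s: 8.95
ee_pos: [0.5828, 0.0554, 0.0852]
eef_rot: [-3.141, -0.0, 0.42]
ft_force: [1.0, -1.4, 0.2]
width: -0.0001
t 8.95 tcp xu,yu [ 0.5547 -0.187 ] F [ 0.4 -1.7]
arm 0.598 [(-0.25, -0.2365), (-0.176, -0.1625)]
arm 0.601 [(-0.25, -0.2365), (-0.176, -0.1625)]
brass z.066 [(-0.229, -0.2245), (-0.219, -0.175), (-0.159, -0.09)]
bright [-0.2375 -0.2215 -0.1545 -0.1475 -0.14   -0.1335 -0.125  -0.119  -0.11
 -0.104  -0.095 ] dark [-0.2255 -0.1745 -0.152  -0.144  -0.137  -0.129  -0.1225 -0.1145 -0.1075
 -0.1    -0.0925]
```

```bash
python3 -m pendant '[{"jaw":0,"dx":0,"dy":-0.05,"dz":0,"yaw":0},{"jaw":0,"dx":0,"dy":-0.02,"dz":0,"yaw":0}]'; python3 trk.py|head -2;python3 -m pendant '[{"jaw":0,"dx":0,"dy":-0.05,"dz":0,"yaw":0},{"jaw":0,"dx":0,"dy":-0.02,"dz":0,"yaw":0}]'>/dev/null; python3 trk.py|head -2;python3 -m pendant '[{"jaw":0,"dx":0,"dy":-0.05,"dz":0,"yaw":0},{"jaw":0,"dx":0,"dy":-0.02,"dz":0,"yaw":0}]'>/dev/null; python3 trk.py|head -2
```

```text
time_s: 9.2
ee_pos: [0.5816, 0.0574, 0.085]
eef_rot: [-3.14, 0.001, 0.421]
ft_force: [0.3, 0.9, -0.5]
width: 0.0001
t 9.2 tcp xu,yu [ 0.5545 -0.1847] F [0.6 0.7]
arm 0.598 [(-0.25, -0.236), (-0.169, -0.156)]
t 9.45 tcp xu,yu [ 0.5547 -0.1836] F [0.1 0.4]
arm 0.598 [(-0.25, -0.236), (-0.169, -0.156)]
t 9.7 tcp xu,yu [ 0.5547 -0.182 ] F [-0.8  0.8]
arm 0.598 [(-0.25, -0.2355), (-0.169, -0.156)]
```

First notch: the lever centre jumped to −0.1625 and stays there with no force on it. On to the second.

```bash
python3 -m pendant '[{"jaw":0,"dx":0,"dy":-0.06,"dz":0,"yaw":0},{"jaw":0,"dx":0,"dy":-0.06,"dz":0,"yaw":0},{"jaw":0,"dx":0,"dy":-0.06,"dz":0,"yaw":0},{"jaw":0,"dx":0,"dy":-0.06,"dz":0,"yaw":0},{"jaw":0,"dx":0,"dy":-0.04,"dz":0,"yaw":0},{"jaw":0,"dx":0,"dy":-0.02,"dz":0,"yaw":0}]'>/dev/null; python3 trk.py|head -2;python3 -m pendant '[{"jaw":0,"dx":0,"dy":-0.04,"dz":0,"yaw":0},{"jaw":0,"dx":0,"dy":-0.02,"dz":0,"yaw":0}]'>/dev/null; python3 trk.py|head -2;python3 -m pendant '[{"jaw":0,"dx":0,"dy":-0.04,"dz":0,"yaw":0},{"jaw":0,"dx":0,"dy":-0.02,"dz":0,"yaw":0}]'>/dev/null; python3 trk.py|head -2
```

```text
t 10.35 tcp xu,yu [ 0.5547 -0.176 ] F [-0.1 -3.8]
arm 0.598 [(-0.249, -0.2345), (-0.165, -0.1525)]
t 10.6 tcp xu,yu [ 0.5547 -0.1727] F [ 0. -1.]
arm 0.598 [(-0.249, -0.2345), (-0.1615, -0.149)]
t 10.85 tcp xu,yu [ 0.5547 -0.1708] F [-0.2  0.4]
arm 0.598 [(-0.249, -0.234), (-0.1595, -0.1465)]
```

```bash
python3 -m pendant '[{"jaw":0,"dx":0,"dy":0,"dz":0,"yaw":0}]'>/dev/null; python3 trk.py|head -2;python3 -m pendant '[{"jaw":0,"dx":0,"dy":-0.03,"dz":0,"yaw":0},{"jaw":0,"dx":0,"dy":0,"dz":0,"yaw":0}]'>/dev/null; python3 trk.py|head -2
```

```text
t 11.0 tcp xu,yu [ 0.5547 -0.1711] F [ 0.2 -0.1]
arm 0.598 [(-0.2485, -0.234), (-0.154, -0.141)]
t 11.25 tcp xu,yu [ 0.5547 -0.1707] F [-0.3 -0.6]
arm 0.598 [(-0.2465, -0.234), (-0.154, -0.141)]
```

Second notch: the centre is at −0.1475. The third jump is expected at tcp yu ≈ −0.156.

```bash
python3 -m pendant '[{"jaw":0,"dx":0,"dy":-0.06,"dz":0,"yaw":0},{"jaw":0,"dx":0,"dy":-0.06,"dz":0,"yaw":0},{"jaw":0,"dx":0,"dy":-0.06,"dz":0,"yaw":0},{"jaw":0,"dx":0,"dy":-0.06,"dz":0,"yaw":0},{"jaw":0,"dx":0,"dy":-0.06,"dz":0,"yaw":0},{"jaw":0,"dx":0,"dy":-0.06,"dz":0,"yaw":0},{"jaw":0,"dx":0,"dy":0,"dz":0,"yaw":0}]'>/dev/null; python3 trk.py|head -2;python3 -m pendant '[{"jaw":0,"dx":0,"dy":-0.06,"dz":0,"yaw":0},{"jaw":0,"dx":0,"dy":-0.02,"dz":0,"yaw":0},{"jaw":0,"dx":0,"dy":0,"dz":0,"yaw":0}]'>/dev/null; python3 trk.py|head -2;python3 -m pendant '[{"jaw":0,"dx":0,"dy":-0.04,"dz":0,"yaw":0},{"jaw":0,"dx":0,"dy":-0.02,"dz":0,"yaw":0},{"jaw":0,"dx":0,"dy":0,"dz":0,"yaw":0}]'>/dev/null; python3 trk.py|head -2
```

```text
t 12.0 tcp xu,yu [ 0.5547 -0.1637] F [-0.2 -5.3]
arm 0.598 [(-0.239, -0.233), (-0.1525, -0.14)]
t 12.35 tcp xu,yu [ 0.5547 -0.1605] F [-0.5 -3.7]
arm 0.598 [(-0.2385, -0.2325), (-0.1495, -0.137)]
t 12.7 tcp xu,yu [ 0.5547 -0.1575] F [-0.1 -0.8]
arm 0.598 [(-0.2345, -0.232), (-0.146, -0.1335)]
```

```bash
python3 -m pendant '[{"jaw":0,"dx":0,"dy":-0.03,"dz":0,"yaw":0},{"jaw":0,"dx":0,"dy":0,"dz":0,"yaw":0},{"jaw":0,"dx":0,"dy":0,"dz":0,"yaw":0}]'>/dev/null; python3 trk.py|head -2;python3 -m pendant '[{"jaw":0,"dx":0,"dy":-0.03,"dz":0,"yaw":0},{"jaw":0,"dx":0,"dy":0,"dz":0,"yaw":0},{"jaw":0,"dx":0,"dy":0,"dz":0,"yaw":0}]'>/dev/null; python3 trk.py|head -2
```

```text
t 13.05 tcp xu,yu [ 0.5547 -0.1573] F [-0.2 -0.9]
arm 0.598 [(-0.234, -0.232), (-0.1455, -0.1325)]
t 13.4 tcp xu,yu [ 0.5547 -0.1569] F [ 0.6 -0.2]
arm 0.598 [(-0.234, -0.232), (-0.145, -0.132)]
```

```bash
python3 -m pendant '[{"jaw":0,"dx":0,"dy":-0.04,"dz":0,"yaw":0},{"jaw":0,"dx":0,"dy":0,"dz":0,"yaw":0},{"jaw":0,"dx":0,"dy":0,"dz":0,"yaw":0}]'>/dev/null; python3 trk.py|head -2
```

```text
t 13.75 tcp xu,yu [ 0.5547 -0.1559] F [-0.1  0.4]
arm 0.598 [(-0.139, -0.126)]
```

The lever is seated at −0.1325, which is the third notch. Now back off, lift clear and check.

```bash
python3 -m pendant '[{"jaw":0,"dx":0,"dy":0.2,"dz":0,"yaw":0},{"jaw":0,"dx":0,"dy":0.6,"dz":0,"yaw":0},{"jaw":0,"dx":0,"dy":0.8,"dz":0,"yaw":0},{"jaw":0,"dx":0,"dy":0,"dz":-0.8,"yaw":0},{"jaw":0,"dx":0,"dy":0,"dz":-1,"yaw":0},{"jaw":0,"dx":0,"dy":0,"dz":-1,"yaw":0},{"jaw":0,"dx":0,"dy":0,"dz":-1,"yaw":0},{"jaw":0,"dx":0,"dy":0,"dz":-0.8,"yaw":0},{"jaw":0,"dx":0,"dy":0,"dz":0,"yaw":0},{"jaw":0,"dx":0,"dy":0,"dz":0,"yaw":0}]'; python3 trk.py
python3 - <<'E'
from h import *
i=get_image("wrist")[70:290,30:390];cv2.imwrite("pics/w4.png",cv2.resize(i[:,:,::-1],None,fx=2.2,fy=2.2,interpolation=cv2.INTER_CUBIC))
E
```

```text
time_s: 14.8
ee_pos: [0.5867, 0.0464, 0.2]
eef_rot: [3.141, -0.0, 0.419]
ft_force: [0.4, 0.8, -0.7]
width: 0.0001
t 14.8 tcp xu,yu [ 0.5547 -0.1968] F [0.7 0.6]
arm 0.598 [(-0.25, -0.2405), (-0.1395, -0.127)]
arm 0.601 [(-0.25, -0.2405), (-0.14, -0.127)]
brass z.066 [(-0.229, -0.224), (-0.219, -0.1355), (-0.12, -0.09)]
bright [-0.239  -0.187  -0.1695 -0.1625 -0.1545 -0.1475 -0.118  -0.11   -0.1035
 -0.0945] dark [-0.2095 -0.173  -0.167  -0.158  -0.152  -0.1355 -0.114  -0.1075 -0.099
 -0.0925]
```

View pics/w4.png

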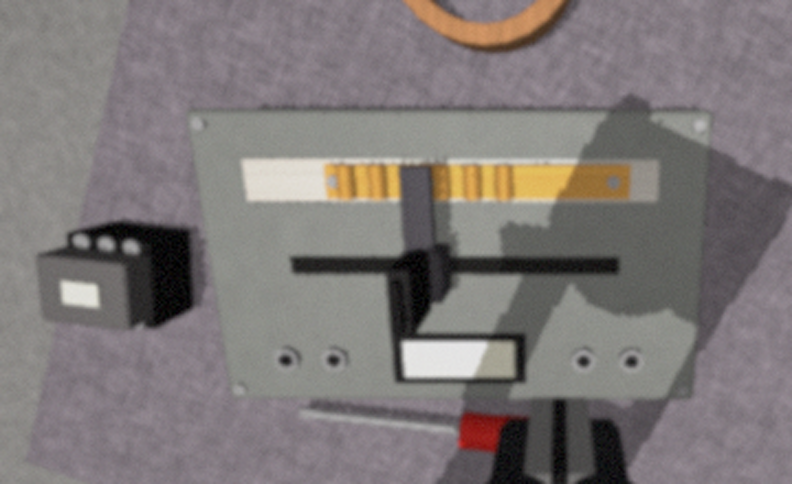

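The final wrist view shows ridges 1, 2 and 3 (columns 503, 472, 441) on the home side of the arm (about 418). Ridges 5 and 6 (375, 343) lie beyond it and ridge 4 is hidden under it, so this is the third notch. The hand is clear.

```bash
python3 -c "
from plant import env
env.close_job()"
```

```text
the job is handed in; nothing more can be done
```

The lever is in the third notch of the rail, the hand is lifted clear, and the job is handed in at about 15 s of the 48 s allowed; the hand-in gave no verdict.

- **Pushing:** I pushed with the shut fingers only. The lever clicked to −0.1625, −0.1475 and −0.1325 m along the slot, each 15 mm apart as the notches should be. It rested there with no force on it.
- **Final check:** after the hand was withdrawn, the lever still measured about −0.133 m. The wrist picture showed three ridges on its home side and two beyond, with the fourth hidden under the arm. The force reading was only noise.
- **Bystanders:** I did not measure the contactor, tape roll or screwdriver. The parts of them visible in the last picture showed no sign of being touched.

**What disagreed:**
- **First pass missed:** the first push passed over the lever without moving it. The fingertips looked higher in the pictures than the reported tool height, so I backed off and pushed about 27 mm lower.
- **Camera mismatch:** the scene and top cameras differed by about 5 mm. I therefore tracked the lever against the rail in the wrist view instead.

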